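# Clamp a tin in a one-handed preparation board

### The job

Get the low round tin clamped in the preparation board so that it can be opened with one hand: press the clamp's ratchet release and, keeping it pressed, push the sliding jaw back along its bar until the tin fits between the jaws; push the tin in between them until it meets the bar; then push the sliding jaw up against it so that the ratchet holds the tin tight and the spring pad stays squeezed when you let go. Only press and push gently with the fingers: grip, lift and tip nothing, and leave the other things on and around the board where they stand.

Things in the scene. Friction and masses are not known exactly. Their poses are not given: they have to be found in the camera images.
- board: Wooden chopping board, 220 (x) by 330 (y) by 22 mm, fixed on the worktop, carrying a ratchet clamp on its far half. Origin: middle of its underside; x away from the robot at yaw 0, y to the left, z up; top at z = 22 mm. 'Board x, y' below are in this frame, heights are over the worktop. The two jaws reach from the bar toward the robot, so the space between them is open to the near side.
- bar (a point): Foot of the bar's near side, against which the tin stops: board x = 72, y = 0, height 22 mm. Axes as the board's. The bar is 16 mm wide, runs along y from -104 to 158 mm, its saw-toothed top 44 to 48 mm high; end stop at y = -110 to -102 mm, 56 mm high. The fixed jaw stands at its left end: board y 139 to 159, x 0 to 94 mm, 64 mm high; the spring pad is in front of it.
- jaw (a joint): Sliding jaw: gap in m from its rubber face to the spring pad's face with that pad out. 0 shut, 0.112 fully open (stop). It grows as the jaw goes to board -y (right); the face is at board y = 0.125 - gap. The ratchet (5 mm teeth) lets it be pushed shut (4 to 5 N; let go, it gives back up to one tooth) but blocks opening unless the release is held pressed; then it slides with 2 to 4 N and stays put.
- release (a joint): Ratchet release on the sliding jaw, a rocker, in rad: 0 up, 0.24 fully pressed (stop). From 0.15 the pawl is clear of the teeth. Pressed at paddle it takes 2 N to start and 4 to 5 N to reach the stop; let go, it springs up by itself and rests at 0 to 0.12, depending on where the pawl meets a tooth.
- pad (a joint): Spring pad with a rubber face on the fixed jaw, in m: 0 out, growing to 0.008 as it is pushed in to the left (stop). 1 N starts it, 8 N pushes it fully in. In 0.006 or more while the jaw is being pushed, it keeps about 0.003 once the ratchet has taken its tooth.
- pad_face (a point): Middle of the spring pad's rubber face, 44 mm high; the face is 64 mm long in board x (5 to 69 mm), 36 mm tall, looks to board -y and is at board y = 125 mm when out. Axes as the board's.
- paddle (a point): Middle of the top of the release paddle, a ribbed steel plate 30 mm wide (x), 47 mm long (y), sloping up to +y by 0.12 rad: about 65 mm high at rest, 7 mm lower when pressed. It is the floor of a thumb well open at the top and both x sides; from this point the well's -y wall (the shoulder) is 24 mm off and 90 mm high, its +y wall (the jaw arm) 22 mm off and 64 mm high. Axes as the board's, z tilts.
- shoulder (a point): Middle of the top (90 mm high) of the shoulder, the grey block of the sliding jaw at the -y side of the thumb well: 32 mm wide (x), 40 mm long (y, 20 mm each way), solid from 66 to 90 mm high. With the paddle held down, push its +y face (in the well) toward -y to open; push its -y face toward +y to close. Axes as the board's; it lies over the bar, 82 mm to the -y side of the jaw's rubber face.
- jaw_face (a point): Middle of the sliding jaw's rubber face, 44 mm high; the face is 64 mm long in board x (2 to 66 mm), 36 mm tall and looks to +y, at the spring pad. The arm behind it is 16 mm thick with the rubber, its near end at board x = 0, 65 mm high. Axes as the board's.
- tin: Low closed food tin with a green label, 75 mm in diameter, 58 mm tall, 0.18 to 0.36 kg, standing upright on the near part of the board in front of the jaws. Origin: centre of its underside, z up. In against the bar its centre is at board x = 34 mm.
- garlic: Garlic bulb, 48 by 50 by 51 mm, standing on the right part of the board; leave it. Origin at the centre of its underside.
- lemon: Lemon, 72 by 57 by 58 mm, lying on the worktop left of the board; leave it. Origin under its centre.
- tomato: Tomato, 75 mm wide, 79 mm high, on the worktop right of the board; leave it. Origin under its centre.
- spice_jar: Spice jar with a red cap, 45 mm in diameter, 106 mm high, on the worktop right of the board; leave it. Origin at the centre of its underside.
- timer: Round red kitchen timer, 70 mm in diameter, 50 mm high, on the worktop right of the board; leave it. Origin at the centre of its underside.

How it is judged:
On the way, in this order (a step that is already met when the one before it is completed fails the run):
1. the sliding jaw has been pushed back far enough for the tin (gap over 80 mm) (value of joint jaw above 0.08 m), for 0.2 s.
2. the tin stands between the jaws, within about 10 mm of the bar (x of tin in the frame of board above 0.024 m and y of tin in the frame of board between 0 and 0.12 m and angle between tin's own z axis and vertical below 0.15 rad), for 0.2 s.
At the end, for the whole second after the job is handed in: The tin stands upright and still between the jaws, its centre over 24 mm in board x (within about 10 mm of its place against the bar), clamped by the ratchet alone: gap under 74.5 mm, spring pad still pushed in by more than 1.5 mm, release not held down (under 0.16 rad) (x of tin in the frame of board above 0.024 m and y of tin in the frame of board between 0 and 0.12 m and angle between tin's own z axis and vertical below 0.1 rad and value of joint pad above 0.0015 m and value of joint jaw below 0.0745 m and value of joint release below 0.16 rad and linear speed of tin below 0.02 m/s); the robot touches nothing.
It fails at once if the tin is lifted more than 12 mm off the board (height (world z) of tin above 0.034 m).
It fails at once if the tin is tipped by more than 0.35 rad (angle between tin's own z axis and vertical above 0.35 rad).
It fails at once if the tin is gripped or rammed (more than 35 N between the fingers and the tin) (contact force between tin and the fingers above 35 N).
It fails at once if the tin is pushed off the board (height (world z) of tin below 0.015 m).
It fails at once if the garlic, lemon, tomato, spice jar or timer is moved by more than 30 mm (distance of any of garlic, lemon, tomato, spice_jar, timer from where it was at the start of the episode above 0.03 m).
It also fails if it takes over 53 s, if anything falls off the work surface, if the arm or the gripper's body presses on something with over 40 N, if the wrist force passes 120 N, or if a joint passes its speed limit or range.

### The arm

A 6-joint arm with a two-finger parallel gripper is mounted at the origin on the work surface; the furniture and walls round the work are solid. World frame = base frame: x ahead of the robot, y to its left, z up, the work surface at z = 0. Lengths are in m, angles in rad, forces in N, time in s.
With the tool pointing down it reaches from about 0.3 to 0.875 m from the base axis. Payload 6.4 kg.
Tool frame: the origin (TCP) lies between the finger pads; the fingertips stand 8 mm ahead of it and the grasp point (between the pads) lies 11 mm behind it (ctrl.finger_overhang is the distance from the TCP to the fingertips, in m); z points along the fingers, y is the line along which they close (so a half turn about z gives the same grasp; the last joint's range is limited). The gripper opens to 85 mm and grips with 20 to 120 N. Pads are 22 mm wide; open, the fingers measure 114 mm over their backs; the gripper's body (76 mm by 85 mm) begins 54 mm behind the grasp point. The pads swing forward as they close: fully open they stand 13 mm farther back than shut.
Start: joints at [1.052, 0.181, 1.607, -0, 1.354, -0.206], TCP at [0.177, 0.547, 0.239] pointing down, gripper open.
Joint ranges: [-2.99, 2.99], [-0.89, 2.07], [0.3, 2.58], [-1.14, 4.28], [0, 2.63], [-3.12, 3.12]. Speed limits (rad/s): [2.57, 2.57, 3.01, 3.14, 3.14, 3.14].

### API

Orientations are given as a unit quaternion [w, x, y, z].
In Python, from bench import ctrl, camera gives the robot as it stands.
- The arm moves only by the shell command python3 -m pendant 'ROWS' [OPENING]. ROWS is JSON, a list of rows, each a list of 6 numbers: the shift along the world's x, y, z normalised to -1 to 1, where 1 is 200 mm, then the turn, a rotation vector about the world's x, y, z normalised to -1 to 1, where 1 is pi/2 rad. In form: [[dx, dy, dz, rx, ry, rz], ...]. A call has exactly 10 rows; each row shifts and turns the commanded pose from where the row before left it; what a row does not reach is not made up. A row lasts 1/8 s, in which the tool goes at most 62.5 mm and 10.7 degrees, less where a joint would pass 70% of its speed; a pose out of reach is approached as far as the arm can. A call with a number of a shift or a turn outside -1 to 1 is refused whole. A call with a gripper value outside its range is refused whole. OPENING is the opening, from -1 (shut) to 1 (fully open), set as the call begins (- or left out, the last holds). The fingers move at their own pace and stop on an object; the grip force is fixed at half the most. Time passes only in rows, so rows that do not move let the fingers close, or fill a call up. It gives the time, the measured TCP pose, the force, the opening and the grip force at its end, in the units of the state.
- ctrl.get_obs(): the state, without advancing time (a new reading comes with each control period).
- camera(name): name is "scene" or "side" or "wrist"; returns a dict with "color" (400x640x3 uint8, blue, green, red), "fx", "fy", "cx", "cy" (pixels), "xyz" and "rotation" of the camera in the world; the wrist camera has in their place "hand_eye" (4x4, takes a point from camera to tool coordinates, whose origin is the TCP and whose axes are the flange's). Camera axes: x right, y down, z forward; pixel columns grow to the right and rows downward; lengths in m; the calibration is good to about 2 mm. A picture is of the moment at which its call begins: read the wrist's pose just before it. There is no depth.
- ctrl.hand_in(): hands the job in; it is judged then, once.
The state is a dict: "time_s": time; "q": joint angles; "dq": joint speeds; "joint_efforts": joint torques, N m; "eef_pos": TCP position; "eef_rot": TCP orientation; "wrist_force": force on the tool from outside, world axes, zero at the start; "torque": the same for the moment, N m; "opening": opening from 0.0 (shut) to 1.0 (fully open); "grasp_force": force on a finger pad.
Only numpy, scipy, OpenCV 4.12 (cv2) and the standard library are available. Lean on these libraries where they do the work, as an engineer would, in place of code of your own. Each camera call takes 0.05 s, during which the arm holds its last target. There are 200 camera calls.

## Working session

There is one attempt and no reset: what is moved stays moved. The work goes in short steps, Python scripts to look and compute and a shell command to move; the robot and the scene stay as the last step left them, time stands still between calls to the robot, and variables do not carry over. Pictures are saved under pics/ and viewed, at most 15 in all, crops included, and the job is handed in when it is done.

```bash
mkdir -p pics; ls
python3 - <<'E'
from bench import ctrl,camera
import cv2,numpy as np
for n in("scene","side"):
    c=camera(n); cv2.imwrite(f"pics/{n}.png",c["color"]); np.savez(f"{n}.npz",**c)
    print(n,c["fx"],c["fy"],c["cx"],c["cy"],c["xyz"],np.round(c["rotation"],3).tolist())
o=ctrl.get_obs(); print(o["eef_rot"],o["wrist_force"],o["time_s"])
E
```

```text
pics
scene 419.8245754165247 419.8245754165247 326.9080927043703 200.48731287579 [-0.16846129  0.6813463   0.51107819] [0.212, -0.313, 0.778, -0.502]
side 454.30428831562546 454.30428831562546 322.2517212921354 201.54487219448626 [-0.0363101   0.81780678  0.93692706] [0.125, -0.264, 0.875, -0.386]
[-2.79597364e-04  1.55771691e-01  9.87792787e-01 -7.15689272e-04] [-0.46470657 -1.48320256 -0.34724339] 0.1
```

View pics/scene.png

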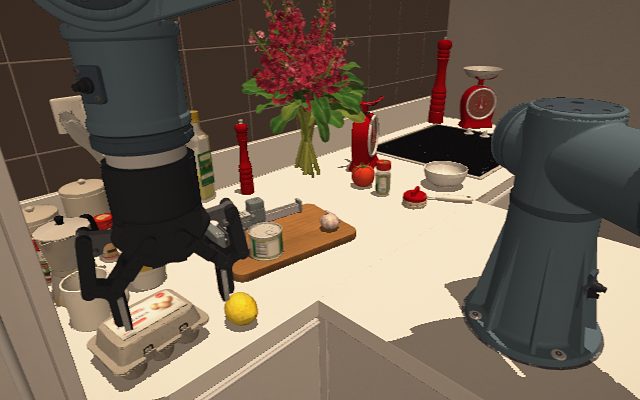

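View pics/side.png

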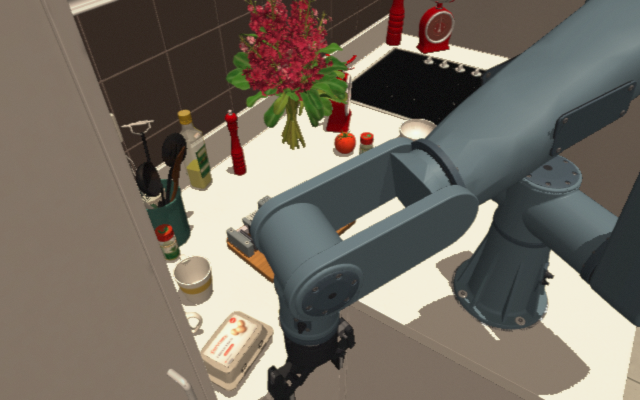

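The scene view shows the tin at (265,240), the clamp block at (255,208), the garlic at (330,221) and the lemon at (240,308). The board's right corner is at (356,232). The arm hides the board in the side view. Next I'll cast rays to get rough positions.

```bash
cat > h.py <<'E'
import numpy as np,cv2
from scipy.spatial.transform import Rotation as R
from bench import ctrl,camera
def rot(q): return R.from_quat(np.roll(np.array(q,float),-1)).as_matrix()
def pose(c,o=None):
    if "hand_eye" in c:
        T=np.eye(4);T[:3,:3]=rot(o["eef_rot"]);T[:3,3]=o["eef_pos"];T=T@np.array(c["hand_eye"]);return T[:3,:3],T[:3,3]
    r=np.array(c["rotation"]); return (rot(r) if r.size==4 else r),np.array(c["xyz"])
def cast(c,P,u,v,z):
    d=P[0]@np.array([(u-c["cx"])/c["fx"],(v-c["cy"])/c["fy"],1]); return P[1]+d*(z-P[1][2])/d[2]
def proj(c,P,X):
    p=P[0].T@(np.array(X)-P[1]); return c["fx"]*p[0]/p[2]+c["cx"],c["fy"]*p[1]/p[2]+c["cy"]
def snap(n):
    o=ctrl.get_obs();c=camera(n);return c,pose(c,o),o
E
python3 - <<'E'
from h import *
c=dict(np.load("scene.npz"));P=pose(c)
for n,u,v,z in(("corner R",356,232,.022),("far",310,205,.022),("bottom",240,276,.022),("tin top",266,229,.08),("garlic",330,221,.045),("shoulder top",255,203,.09),("lemon",241,308,.028)):print(n,cast(c,P,u,v,z).round(3))
o=ctrl.get_obs();print(rot(o["eef_rot"]).round(3),camera("wrist")["hand_eye"])
E
```

```text
corner R [ 0.42  -0.011  0.022]
far [ 0.619 -0.044  0.022]
bottom [0.471 0.294 0.022]
tin top [0.505 0.195 0.08 ]
garlic [0.477 0.022 0.045]
shoulder top [0.618 0.14  0.09 ]
lemon [0.377 0.357 0.028]
[[-0.951  0.308 -0.001]
 [ 0.308  0.951 -0.001]
 [ 0.    -0.002 -1.   ]] [[ 6.40988212e-04 -9.52178907e-01 -3.05540371e-01  7.87882248e-02]
 [ 9.99999784e-01  6.54068915e-04  5.95582493e-05 -1.02501076e-03]
 [ 1.43134350e-04 -3.05540343e-01  9.52179121e-01 -1.35211654e-01]
 [ 0.00000000e+00  0.00000000e+00  0.00000000e+00  1.00000000e+00]]
```

```bash
python3 -m pendant '[[0.16,-0.215,0.03,0,0,0.01],[0.16,-0.215,0.03,0,0,0.01],[0.16,-0.215,0.03,0,0,0.01],[0.16,-0.215,0.03,0,0,0.01],[0.16,-0.215,0.03,0,0,0.01],[0.16,-0.215,0.03,0,0,0.01],[0.16,-0.215,0.03,0,0,0.01],[0.16,-0.215,0.03,0,0,0.01],[0.16,-0.215,0.03,0,0,0.01],[0,0,0,0,0,0]]' -1
python3 - <<'E'
from h import *
import pickle
c,P,o=snap("wrist");pickle.dump((c,P,o),open("w1.pkl","wb"));cv2.imwrite("pics/w1.png",c["color"])
print(o["eef_pos"],rot(o["eef_rot"]).round(3).tolist(),o["wrist_force"],o["opening"])
s,Ps,_=snap("scene");pickle.dump((s,Ps,_),open("s1.pkl","wb"))
E
```

```text
time_s: 1.4
eef_pos: [0.4668, 0.1573, 0.2935]
eef_rot: [0.0, 0.088, 0.996, -0.0]
wrist_force: [-0.4, 0.7, 0.4]
opening: -0.001
grasp_force: 0.0
[0.46676289 0.15727387 0.29345004] [[-0.984, 0.176, 0.001], [0.176, 0.984, -0.001], [-0.001, -0.001, -1.0]] [-0.40588761  0.66026737  0.44457872] -0.0009056608465559615
```

View pics/w1.png

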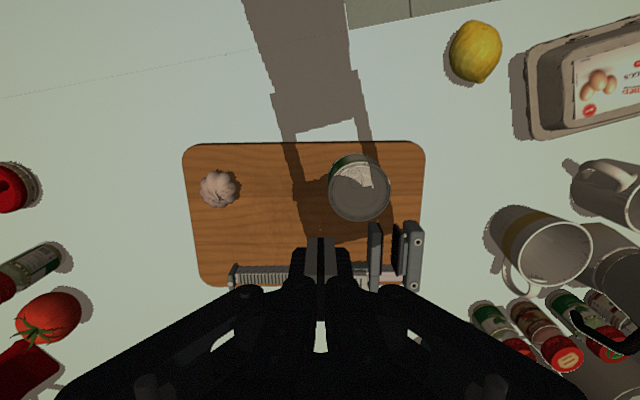

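The wrist view shows the board with near corners at about (183,143) and (425,142). The tin's top is centred at about (359,190), the sliding jaw arm is at columns 368–382, the pad and fixed jaw at 392–422, and the garlic at (218,188). The gripper hides the shoulder.

Run:
```python
from h import *
import pickle
c,P,o=pickle.load(open("w1.pkl","rb"))
hsv=cv2.cvtColor(c["color"],cv2.COLOR_BGR2HSV)
m=((hsv[...,0]>5)&(hsv[...,0]<22)&(hsv[...,1]>90)&(hsv[...,2]>30)).astype(np.uint8)
m[:130]=0;m[300:]=0;m[:,:170]=0;m[:,440:]=0
def fit(pts):
    w=np.array([cast(c,P,u,v,.022)[:2] for u,v in pts]);vx,vy,x,y=cv2.fitLine(w.astype(np.float32),cv2.DIST_HUBER,0,.001,.001).ravel();return np.array([x,y]),np.array([vx,vy])
L=fit([(np.where(m[r])[0].min(),r) for r in range(160,270,4)])
Rr=fit([(np.where(m[r])[0].max()+1,r) for r in range(160,215,3)])
N=fit([(k,np.where(m[:,k])[0].min()) for k in list(range(200,275,4))+list(range(380,412,3))])
def inter(a,b):
    t=np.linalg.solve(np.c_[a[1],-b[1]],b[0]-a[0]);return a[0]+t[0]*a[1]
nr,nl=inter(N,L),inter(N,Rr)
print("corners",nr,nl,np.linalg.norm(nl-nr))
y=N[1]*np.sign(N[1][1]);x=np.array([y[1],-y[0]]);O=(nr+nl)/2+.11*x
print("yaw",np.arctan2(x[1],x[0]),"left yaw",L[1],Rr[1],"O",O)
B=np.array([x,y]);pickle.dump((O,B),open("board.pkl","wb"))
b=lambda u,v,z:((B@(cast(c,P,u,v,z)[:2]-O))*1000).round(1)
print("tin",b(359,190,.08),"rim px",b(328,190,.08),b(390,190,.08))
for n,u,v,z in(("arm near L",368,222,.065),("arm near R",382,222,.065),("pad near",393,224,.062),("fixed near L",405,222,.064),("fixed near R",422,222,.064),("endstop",232,265,.056),("garlic",218,188,.05)):print(n,b(u,v,z))
im=c["color"][135:300,320:440];cv2.imwrite("pics/w1c.png",cv2.resize(im,None,fx=4,fy=3.5,interpolation=cv2.INTER_CUBIC))
s,Ps,_=pickle.load(open("s1.pkl","rb"))
im=s["color"][150:300,200:380];cv2.imwrite("pics/s1c.png",cv2.resize(im,None,fx=4,fy=4,interpolation=cv2.INTER_CUBIC))
```

```text
corners [ 0.4182219  -0.02439932] [0.4707701 0.2983264] 0.32697585
yaw -0.16140969 left yaw [ 0.9873733  -0.15841074] [ 0.9862958 -0.1649864] O [0.55306613 0.11928548]
tin [-61.5  68.2] rim px [-62.1  31.4] [-61. 105.]
arm near L [-13.7  82.7]
arm near R [-13.5 100.6]
pad near [ -9.2 115.6]
fixed near L [-12.6 130.4]
fixed near R [-12.3 152.2]
endstop [  51.6 -101. ]
garlic [ -57.5 -109.5]
```

View pics/s1c.png

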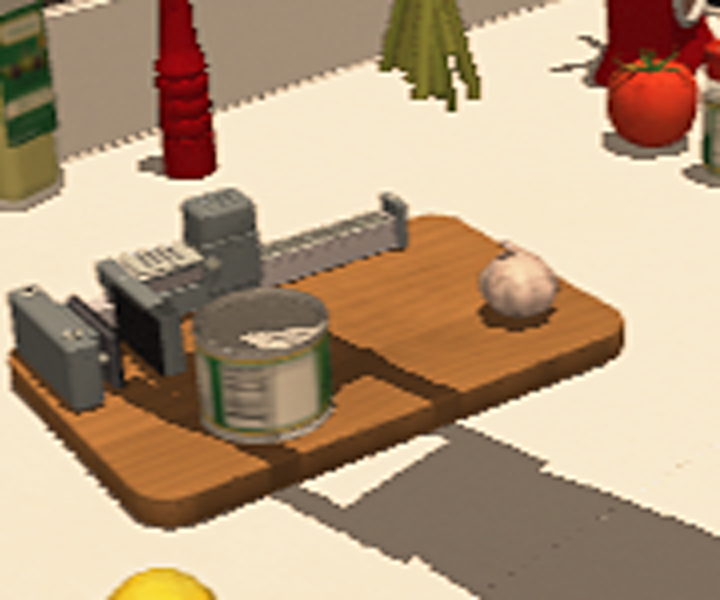

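View pics/w1c.png

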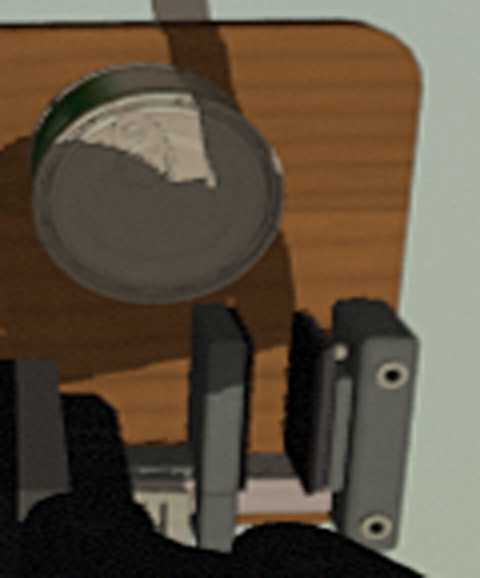

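The scene crop shows the shoulder's top at about (222,203), the paddle at about (163,260), and the sliding jaw arm near the fixed jaw. In the wrist crop the jaw arm's top spans columns 195–246, so the face is near board y = 0.100. Next I'll locate the shoulder and paddle.

Run:
```python
from h import *
import pickle
O,B=pickle.load(open("board.pkl","rb"))
s,P,_=pickle.load(open("s1.pkl","rb"))
b=lambda cu,cv_,z:((B@(cast(s,P,200+cu/4,150+cv_/4,z)[:2]-O))*1000).round(1)
for n,u,v,z in(("shoulder",220,203,.09),("sh nearR",258,207,.09),("sh nearL",190,214,.09),("paddle",163,260,.065),("pad far-left",125,263,.067),("padR",205,262,.064),("tin top",263,317,.08),("arm near",172,320,.065),("endstop top",392,203,.056),("fix near R",98,340,.064),("fix near L",12,290,.064),("near corner R",622,330,.022),("near corner L",150,505,.022)):print(n,b(u,v,z))
for p in([.08,.02,.09],[.0,.139,.064],[.0,.159,.064],[.08,-.106,.056],[-.11,-.165,.022],[.11,-.165,.022]):
    X=np.r_[O+B.T@np.array(p[:2]),p[2]];u,v=proj(s,P,X);print(p,(u-200)*4,(v-150)*4)
```

```text
shoulder [72.6 24.1]
sh nearR [52.5  8.4]
sh nearL [69.2 46.3]
paddle [69.2 67. ]
pad far-left [75.8 88.8]
padR [52.6 47.1]
tin top [-60.3  67.7]
arm near [-5.7 97.5]
endstop top [  71.6 -100.1]
fix near R [-1.000e-01  1.401e+02]
fix near L [ 89.4 155. ]
near corner R [-111.1 -147.4]
near corner L [-106.9  163.8]
[0.08, 0.02, 0.09] 220.33249223436042 197.58631848420293
[0.0, 0.139, 0.064] 99.70853650072229 339.3710946026695
[0.0, 0.159, 0.064] 65.75019758401595 350.1276733854696
[0.08, -0.106, 0.056] 392.6096142370459 196.78656292632218
[-0.11, -0.165, 0.022] 642.7478953313905 320.9390301108376
[0.11, -0.165, 0.022] 441.52736956300987 206.31825651764905
```

```bash
python3 -m pendant '[[0.125,0.01,-0.12,-0.038,0.006,0],[0.125,0.01,-0.12,-0.038,0.006,0],[0.125,0.01,-0.12,-0.038,0.006,0],[0.125,0.01,-0.12,-0.038,0.006,0],[0.125,0.01,-0.12,-0.038,0.006,0],[0.125,0.01,-0.12,0,0,0],[0.125,0.01,-0.12,0,0,0],[0,0,-0.05,0,0,0],[0,0,0,0,0,0],[0,0,0,0,0,0]]' -1
python3 - <<'E'
from h import *
import pickle
O,B=pickle.load(open("board.pkl","rb"))
c,P,o=snap("side");cv2.imwrite("pics/side2.png",cv2.resize(c["color"][130:330,150:450],None,fx=2.6,fy=2.6))
o=ctrl.get_obs();print(B@(o["eef_pos"][:2]-O),o["eef_pos"],rot(o["eef_rot"]).round(3).tolist(),o["wrist_force"],ctrl.finger_overhang)
c,P,o=snap("scene");cv2.imwrite("pics/s2.png",cv2.resize(c["color"][130:280,190:390],None,fx=4,fy=4))
E
```

```text
time_s: 2.75
eef_pos: [0.6395, 0.1748, 0.1165]
eef_rot: [-0.01, 0.084, 0.985, -0.15]
wrist_force: [-0.0, 1.1, 1.1]
opening: -0.002
grasp_force: 0.0
[0.07678859 0.06862499] [0.63988531 0.17467779 0.11686597] [[-0.986, 0.163, -0.045], [0.169, 0.941, -0.294], [-0.006, -0.297, -0.955]] [ 0.28840025  0.18       -0.07417019] 0.008
```

View pics/s2.png

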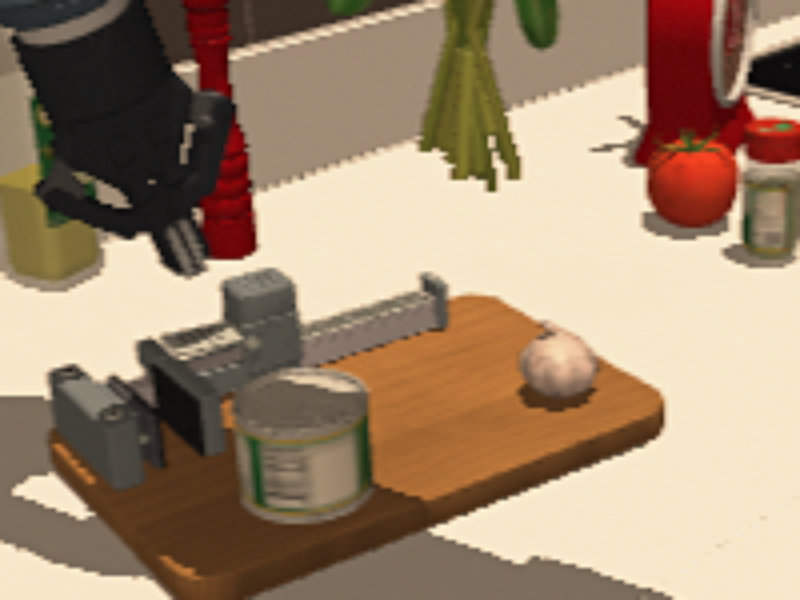

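The scene crop shows the closed, tilted fingertips at about (185,270), hovering above and to the left of the shoulder (260,290), with the paddle at about (205,342). I'll check the predicted tip pixel and where the tip would land.

Run:
```python
from h import *
import pickle
O,B=pickle.load(open("board.pkl","rb"))
c,P,o=snap("scene");Rm=rot(o["eef_rot"]);t=np.array(o["eef_pos"])+.008*Rm[:,2]
f=lambda X:[(a-b)*4 for a,b in zip(proj(c,P,X),(190,130))]
print("tip",B@(t[:2]-O),t,f(t),f(t+.0145*Rm[:,1]),f(t-.0145*Rm[:,1]))
for y in(.056,.060,.064,.068):
  print(y,f(np.r_[O+B.T@np.array([.08,y]),.065]),"sh",f(np.r_[O+B.T@np.array([.08,y-.044]),.09]))
```

```text
tip [0.07698741 0.06616926] [0.63968689 0.17222202 0.1092657 ] [np.float64(191.33424071492902), np.float64(269.1825026198122)] [np.float64(170.75608474789624), np.float64(281.40411397269236)] [np.float64(211.68756852823913), np.float64(257.0944193789934)]
0.056 [np.float64(211.5879381018308), np.float64(329.13053190750054)] sh [np.float64(271.77951084613824), np.float64(274.38268786315814)]
0.06 [np.float64(205.67754026252192), np.float64(330.8630806752433)] sh [np.float64(266.06769344532813), np.float64(275.9812310076783)]
0.064 [np.float64(199.74263138357742), np.float64(332.6028145044104)] sh [np.float64(260.3324922343604), np.float64(277.58631848420293)]
0.068 [np.float64(193.78305867339793), np.float64(334.34977818367815)] sh [np.float64(254.5737633209883), np.float64(279.197990563271)]
```

```bash
python3 -m pendant '[[0,-0.01,-0.04,0,0,0],[0,-0.01,-0.04,0,0,0],[0,0,-0.04,0,0,0],[0,0,-0.04,0,0,0],[0,0,-0.01,0,0,0],[0,0,-0.01,0,0,0],[0,0,-0.01,0,0,0],[0,0,0,0,0,0],[0,0,0,0,0,0],[0,0,0,0,0,0]]' -1
```

```text
time_s: 4.15
eef_pos: [0.64, 0.1701, 0.0775]
eef_rot: [-0.011, 0.085, 0.985, -0.15]
wrist_force: [-0.2, -0.5, -0.4]
opening: 0.003
grasp_force: 0.0
```

```bash
python3 -m pendant '[[0,0,-0.005,0,0,0],[0,0,-0.005,0,0,0],[0,0,-0.005,0,0,0],[0,0,-0.005,0,0,0],[0,0,0,0,0,0],[0,0,0,0,0,0],[0,0,0,0,0,0],[0,0,0,0,0,0],[0,0,0,0,0,0],[0,0,0,0,0,0]]' -1; python3 -c "
from h import *
c,P,o=snap('scene');cv2.imwrite('pics/s3.png',cv2.resize(c['color'][150:280,190:330],None,fx=5,fy=4.5))
print(ctrl.get_obs()['wrist_force'])"
```

```text
time_s: 5.4
eef_pos: [0.64, 0.1701, 0.0733]
eef_rot: [-0.011, 0.085, 0.985, -0.15]
wrist_force: [0.1, 0.6, -0.5]
opening: -0.001
grasp_force: 0.0
[-0.33937487 -0.19825816 -0.18805751]
```

View pics/s3.png

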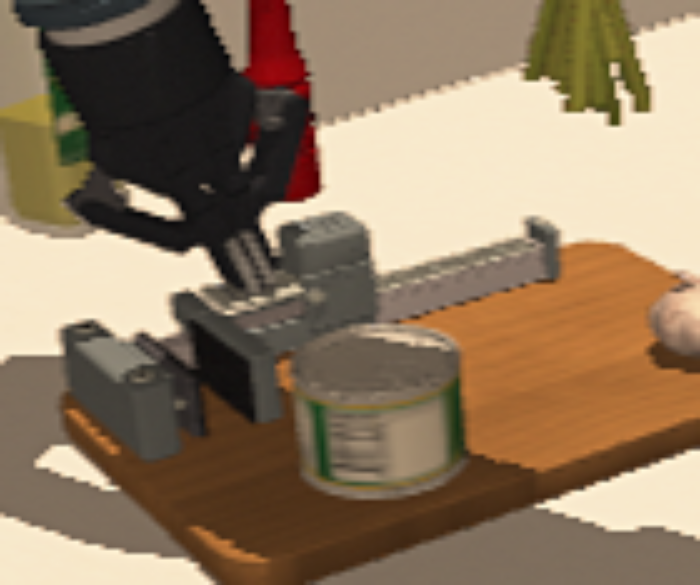

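The fingertips are at about (250,290), over the far half of the paddle (195–305, ~295), with the shoulder block at right (325,245). They're not pressing yet. I'll shift slightly nearer and go lower.

```bash
python3 -m pendant '[[-0.01,0,0,0,0,0],[-0.01,0,0,0,0,0],[0,0,-0.005,0,0,0],[0,0,-0.005,0,0,0],[0,0,-0.005,0,0,0],[0,0,0,0,0,0],[0,0,0,0,0,0],[0,0,0,0,0,0],[0,0,0,0,0,0],[0,0,0,0,0,0]]' -1; python3 -c "
from h import *
print(ctrl.get_obs()['wrist_force'],ctrl.get_obs()['eef_pos'])"
```

```text
time_s: 6.7
eef_pos: [0.6359, 0.1701, 0.0703]
eef_rot: [-0.011, 0.085, 0.985, -0.15]
wrist_force: [-1.1, 1.9, 3.0]
opening: -0.002
grasp_force: 1.5
[-1.12168232  1.92373461  3.00389178] [0.63592582 0.17013289 0.07028688]
```

```bash
python3 -m pendant '[[0,0,-0.005,0,0,0],[0,0,-0.005,0,0,0],[0,0,-0.005,0,0,0],[0,0,-0.005,0,0,0],[0,0,-0.005,0,0,0],[0,0,0,0,0,0],[0,0,0,0,0,0],[0,0,0,0,0,0],[0,0,0,0,0,0],[0,0,0,0,0,0]]' -1; python3 -c "
from h import *
print(ctrl.get_obs()['wrist_force'],ctrl.get_obs()['eef_pos'])"
```

```text
time_s: 7.95
eef_pos: [0.6361, 0.1701, 0.0664]
eef_rot: [-0.01, 0.085, 0.985, -0.15]
wrist_force: [-4.0, 1.4, 9.8]
opening: -0.001
grasp_force: 4.7
[-3.97395981  1.35779534  9.79255427] [0.63610982 0.1701413  0.06642968]
```

```bash
python3 -m pendant '[[-0.002,-0.01,0.001,0,0,0],[-0.002,-0.01,0.001,0,0,0],[-0.002,-0.01,0.001,0,0,0],[-0.002,-0.01,0.001,0,0,0],[-0.002,-0.01,0,0,0,0],[-0.002,-0.01,0,0,0,0],[0,0,0,0,0,0],[0,0,0,0,0,0],[0,0,0,0,0,0],[0,0,0,0,0,0]]' -1; python3 -c "
from h import *
c,P,o=snap('scene');cv2.imwrite('pics/s4.png',cv2.resize(c['color'][150:280,190:330],None,fx=5,fy=4.5))
print(ctrl.get_obs()['wrist_force'],ctrl.get_obs()['eef_pos'])"
```

```text
time_s: 9.2
eef_pos: [0.6339, 0.1579, 0.0666]
eef_rot: [-0.01, 0.085, 0.985, -0.15]
wrist_force: [-1.7, 0.5, 5.8]
opening: 0.002
grasp_force: 2.8
[-1.07224581  0.72739261  5.55736853] [0.6339679  0.15784996 0.06663712]
```

View pics/s4.png

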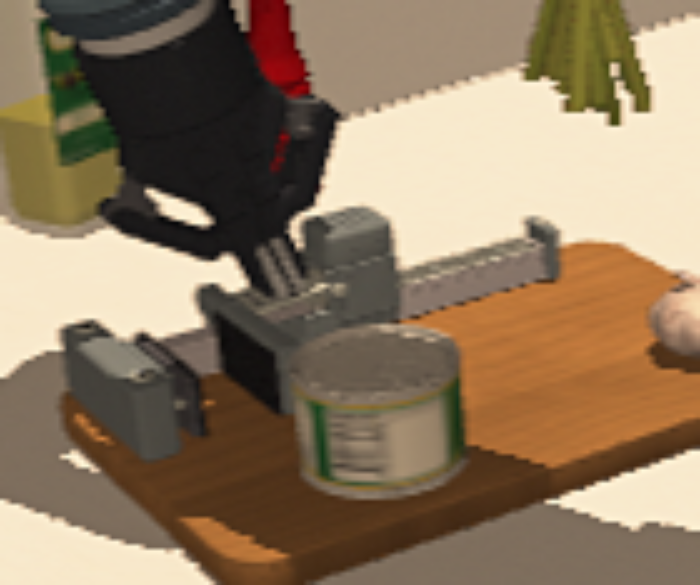

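The jaw is moving: the shoulder shifted from column 325 to 350, with the finger against its face and the paddle held down. I'll keep going.

```bash
python3 -m pendant '[[-0.004,-0.02,-0.002,0,0,0],[-0.004,-0.025,-0.001,0,0,0],[-0.004,-0.025,0,0,0,0],[-0.004,-0.025,0,0,0,0],[-0.004,-0.025,0,0,0,0],[-0.004,-0.025,0,0,0,0],[-0.004,-0.025,0,0,0,0],[-0.004,-0.025,0,0,0,0],[0,0,0,0,0,0],[0,0,0,0,0,0]]' -1; python3 -c "
from h import *
import pickle
O,B=pickle.load(open('board.pkl','rb'))
o=ctrl.get_obs();print(o['wrist_force'],B@(o['eef_pos'][:2]-O))"
```

```text
time_s: 10.5
eef_pos: [0.6276, 0.1185, 0.0665]
eef_rot: [-0.01, 0.085, 0.985, -0.151]
wrist_force: [-2.5, 0.1, 7.3]
opening: 0.002
grasp_force: 3.9
[-2.46241773  0.09389817  7.25775152] [0.07364405 0.011185  ]
```

```bash
python3 -m pendant '[[-0.004,-0.025,0,0,0,0],[-0.004,-0.025,0,0,0,0],[-0.004,-0.025,0,0,0,0],[-0.004,-0.025,0,0,0,0],[-0.004,-0.025,0,0,0,0],[-0.004,-0.025,0,0,0,0],[-0.004,-0.025,0,0,0,0],[-0.002,-0.015,0,0,0,0],[0,0,0,0,0,0],[0,0,0,0,0,0]]' -1; python3 -c "
from h import *
import pickle
O,B=pickle.load(open('board.pkl','rb'))
c,P,o=snap('scene');pickle.dump((c,P,o),open('s5.pkl','wb'));cv2.imwrite('pics/s5.png',cv2.resize(c['color'][150:280,190:330],None,fx=5,fy=4.5))
o=ctrl.get_obs();print(o['wrist_force'],B@(o['eef_pos'][:2]-O))"
```

```text
time_s: 11.75
eef_pos: [0.6214, 0.0806, 0.0664]
eef_rot: [-0.01, 0.085, 0.985, -0.151]
wrist_force: [-2.3, 1.1, 7.9]
opening: 0.0
grasp_force: 4.2
[-3.03477905  0.23235222  8.13368854] [ 0.07366694 -0.02724594]
```

View pics/s5.png

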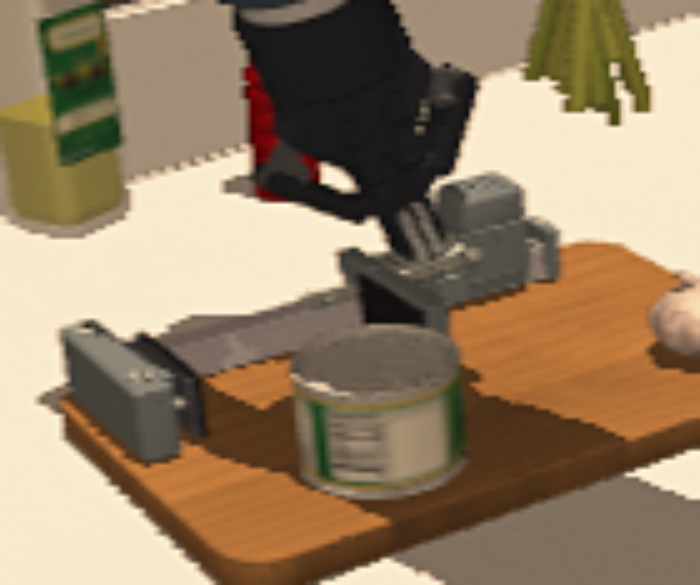

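The jaw is now near the end stop, with a gap of about 100 mm and the tin standing clear in front. I'll lift off and go round to the near side of the tin.

```bash
python3 -m pendant '[[0.002,0.015,0.01,0,0,0],[0,0,0.17,0,0,0],[0,0,0.17,0,0,0],[-0.186,0.127,0,0.038,-0.006,0],[-0.186,0.127,0,0.038,-0.006,0],[-0.186,0.127,0,0.038,-0.006,0],[-0.186,0.127,0,0.038,-0.006,0],[-0.186,0.127,0,0.038,-0.006,0],[0,0,0,0,0,0],[0,0,0,0,0,0]]' -0.3; python3 -c "
from h import *
import pickle
O,B=pickle.load(open('board.pkl','rb'))
c,P,o=snap('wrist');pickle.dump((c,P,o),open('w6.pkl','wb'));cv2.imwrite('pics/w6.png',c['color'])
o=ctrl.get_obs();print(o['wrist_force'],B@(o['eef_pos'][:2]-O),rot(o['eef_rot']).round(3).tolist())"
```

```text
time_s: 13.05
eef_pos: [0.4363, 0.2107, 0.1357]
eef_rot: [0.001, 0.086, 0.996, -0.0]
wrist_force: [0.3, 0.0, 0.2]
opening: 0.346
grasp_force: 0.0
[-0.33384967  0.31930577 -0.15779491] [-0.12950949  0.07151464] [[-0.985, 0.171, 0.001], [0.171, 0.985, -0.001], [-0.001, -0.0, -1.0]]
```

View pics/w6.png

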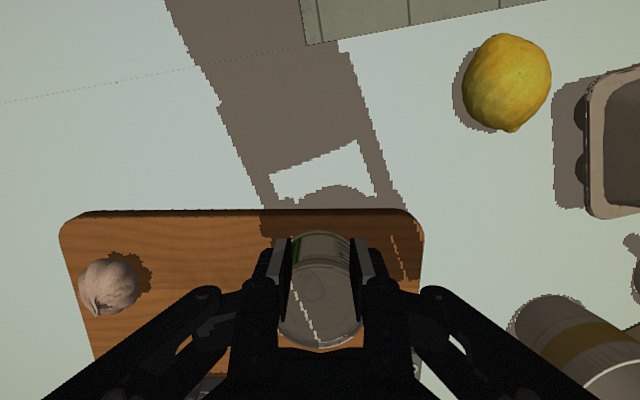

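The wrist view shows the open fingers at columns 272–370, centred on the tin (about 320), with free board between them and the tin.

```bash
python3 -m pendant '[[0,0,-0.1,0,0,0],[0,0,-0.1,0,0,0],[0,0,-0.1,0,0,0],[0,0,-0.1,0,0,0],[0,0,0,0,0,0],[0.025,-0.004,0,0,0,0],[0.025,-0.004,0,0,0,0],[0.025,-0.004,0,0,0,0],[0.025,-0.004,0,0,0,0],[0.025,-0.004,0,0,0,0]]' -0.3
python3 -m pendant '[[0.025,-0.004,0,0,0,0],[0.025,-0.004,0,0,0,0],[0.025,-0.004,0,0,0,0],[0.025,-0.004,0,0,0,0],[0.025,-0.004,0,0,0,0],[0.025,-0.004,0,0,0,0],[0.025,-0.004,0,0,0,0],[0.025,-0.004,0,0,0,0],[0,0,0,0,0,0],[0,0,0,0,0,0]]' -0.3; python3 -c "
from h import *
import pickle
O,B=pickle.load(open('board.pkl','rb'))
c,P,o=snap('scene');pickle.dump((c,P,o),open('s7.pkl','wb'));cv2.imwrite('pics/s7.png',cv2.resize(c['color'][150:290,190:330],None,fx=5,fy=4.2))
o=ctrl.get_obs();print(o['wrist_force'],B@(o['eef_pos'][:2]-O))"
```

```text
time_s: 14.35
eef_pos: [0.461, 0.2071, 0.0557]
eef_rot: [0.0, 0.086, 0.996, 0.0]
wrist_force: [-0.7, 0.4, -0.3]
opening: 0.349
grasp_force: 0.0
time_s: 15.6
eef_pos: [0.5007, 0.2007, 0.0556]
eef_rot: [0.0, 0.086, 0.996, 0.0]
wrist_force: [0.1, 0.5, 0.1]
opening: 0.35
grasp_force: 0.0
[ 0.49472952  0.18162791 -0.25784549] [-0.0647918   0.07198074]
```

View pics/s7.png

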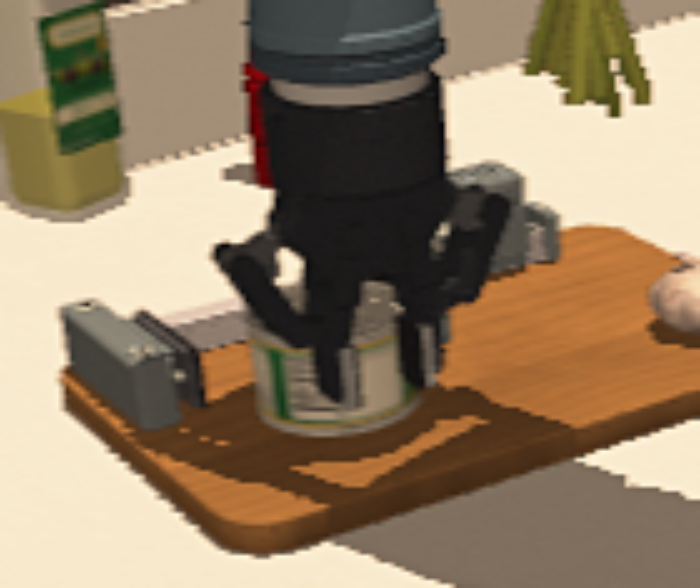

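The tin is moving straight in, upright at about column 340 between the finger pair, and the jaw opening is clear.

```bash
python3 -m pendant '[[0.025,-0.004,0,0,0,0],[0.025,-0.004,0,0,0,0],[0.025,-0.004,0,0,0,0],[0.025,-0.004,0,0,0,0],[0.025,-0.004,0,0,0,0],[0.025,-0.004,0,0,0,0],[0.025,-0.004,0,0,0,0],[0.02,-0.003,0,0,0,0],[0.02,-0.003,0,0,0,0],[0,0,0,0,0,0]]' -0.3
python3 -m pendant '[[0.01,-0.0016,0,0,0,0],[0.01,-0.0016,0,0,0,0],[0.01,-0.0016,0,0,0,0],[0.01,-0.0016,0,0,0,0],[0,0,0,0,0,0],[0,0,0,0,0,0],[0,0,0,0,0,0],[0,0,0,0,0,0],[0,0,0,0,0,0],[0,0,0,0,0,0]]' -0.3; python3 -c "
from h import *
import pickle
O,B=pickle.load(open('board.pkl','rb'))
o=ctrl.get_obs();print(o['wrist_force'],B@(o['eef_pos'][:2]-O))"
```

```text
time_s: 16.9
eef_pos: [0.5442, 0.1938, 0.0557]
eef_rot: [0.0, 0.086, 0.996, 0.0]
wrist_force: [0.1, 0.2, -0.3]
opening: 0.35
grasp_force: 0.0
time_s: 18.15
eef_pos: [0.5516, 0.1926, 0.0555]
eef_rot: [0.0, 0.086, 0.996, -0.0]
wrist_force: [-1.0, 0.2, -0.1]
opening: 0.348
grasp_force: 0.0
[-1.01443589  0.23643919 -0.09692087] [-0.01327542  0.07213839]
```

```bash
python3 -m pendant '[[0.005,-0.001,0,0,0,0],[0.005,-0.001,0,0,0,0],[0.005,-0.001,0,0,0,0],[0.005,-0.001,0,0,0,0],[0.005,-0.001,0,0,0,0],[0,0,0,0,0,0],[0,0,0,0,0,0],[0,0,0,0,0,0],[0,0,0,0,0,0],[0,0,0,0,0,0]]' -0.3; python3 -c "
from h import *
import pickle
O,B=pickle.load(open('board.pkl','rb'))
o=ctrl.get_obs();print(o['wrist_force'],B@(o['eef_pos'][:2]-O))"
```

```text
time_s: 19.4
eef_pos: [0.5557, 0.1918, 0.0553]
eef_rot: [-0.001, 0.086, 0.996, -0.0]
wrist_force: [-5.5, 0.6, 2.7]
opening: 0.351
grasp_force: 2.6
[-5.50624407  0.60538133  2.66709905] [-0.00900287  0.07198039]
```

The tin is against the bar (5.5 N). I'll back off, lift, and go to the shoulder's right side.

```bash
python3 -m pendant '[[-0.074,0.012,0,0,0,0],[-0.074,0.012,0,0,0,0],[0,0,0.22,0,0,0],[0,0,0.22,0,0,0],[0.105,-0.248,0,0,0,0],[0.105,-0.248,0,0,0,0],[0.105,-0.248,0,0,0,0],[0.105,-0.248,0,0,0,0],[0,0,0,0,0,0],[0,0,0,0,0,0]]' -0.3; python3 -m pendant '[[0,0,0,0,0,0],[0,0,0,0,0,0],[0,0,0,0,0,0],[0,0,0,0,0,0],[0,0,0,0,0,0],[0,0,0,0,0,0],[0,0,0,0,0,0],[0,0,0,0,0,0],[0,0,0,0,0,0],[0,0,0,0,0,0]]' -1
python3 - <<'E'
from h import *
import pickle
O,B=pickle.load(open('board.pkl','rb'))
c,P,o=snap('scene');cv2.imwrite('pics/s8.png',cv2.resize(c['color'][150:280,190:340],None,fx=5,fy=4.5))
o=ctrl.get_obs();print(o['wrist_force'],B@(o['eef_pos'][:2]-O))
Rm=rot(o["eef_rot"]);t=np.array(o["eef_pos"])+.008*Rm[:,2]
f=lambda X:[round((a-b)*k) for a,b,k in zip(proj(c,P,X),(190,150),(5,4.5))]
print("tip",f(t))
for y in(-.056,-.060,-.064):print(y,f(np.r_[O+B.T@np.array([.075,y]),.09]))
for x in(.025,.034):print(x,f(np.r_[O+B.T@np.array([x,.072]),.08]))
E
```

```text
time_s: 20.65
eef_pos: [0.6101, -0.0015, 0.1432]
eef_rot: [-0.0, 0.086, 0.996, 0.0]
wrist_force: [-0.2, -0.0, 0.2]
opening: 0.351
grasp_force: 0.0
time_s: 21.9
eef_pos: [0.6109, -0.002, 0.1435]
eef_rot: [0.0, 0.086, 0.996, -0.0]
wrist_force: [0.7, 0.7, 0.3]
opening: -0.001
grasp_force: 0.0
[ 0.29986299 -0.02342468 -0.37787642] [ 0.07657491 -0.11036622]
tip [545, 96]
-0.056 [462, 192]
-0.06 [468, 190]
-0.064 [475, 188]
0.025 [282, 298]
0.034 [274, 292]
```

View pics/s8.png

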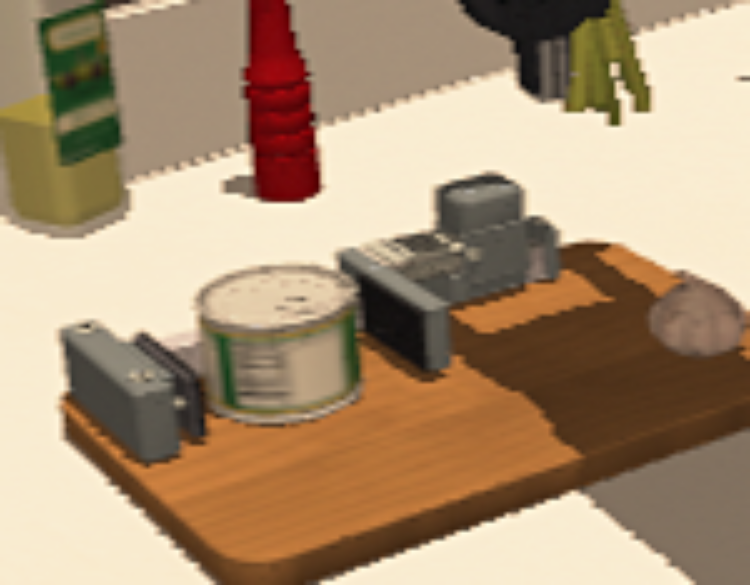

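The tin stands upright between the jaws against the bar, and the shoulder top is at (480,192), near board y = -0.065. The closed fingers are above and to the right of it.

```bash
python3 -m pendant '[[-0.003,-0.015,-0.1,0,0,0],[0,0,-0.1,0,0,0],[0,0,-0.07,0,0,0],[0,0,-0.05,0,0,0],[0,0,0,0,0,0],[0.004,0.025,0,0,0,0],[0.004,0.025,0,0,0,0],[0.004,0.025,0,0,0,0],[0,0,0,0,0,0],[0,0,0,0,0,0]]' -1; python3 -c "
from h import *
import pickle
O,B=pickle.load(open('board.pkl','rb'))
o=ctrl.get_obs();print(o['wrist_force'],B@(o['eef_pos'][:2]-O))"
```

```text
time_s: 23.2
eef_pos: [0.6129, 0.0102, 0.0798]
eef_rot: [0.0, 0.086, 0.996, 0.0]
wrist_force: [1.0, -1.5, 0.8]
opening: 0.003
grasp_force: 0.3
[ 0.96891238 -1.49030832  0.75615356] [ 0.07661564 -0.09800014]
```

Near contact. I'll push about 30 mm on.

```bash
python3 -m pendant '[[0.004,0.025,0,0,0,0],[0.004,0.025,0,0,0,0],[0.004,0.025,0,0,0,0],[0.004,0.025,0,0,0,0],[0.004,0.025,0,0,0,0],[0.002,0.015,0,0,0,0],[0,0,0,0,0,0],[0,0,0,0,0,0],[0,0,0,0,0,0],[0,0,0,0,0,0]]' -1
python3 - <<'E'
from h import *
import pickle
O,B=pickle.load(open('board.pkl','rb'))
o=ctrl.get_obs();print(B@o['wrist_force'][:2],B@(o['eef_pos'][:2]-O))
c,P,o=snap('scene');cv2.imwrite('pics/s9.png',cv2.resize(c['color'][150:280,190:340],None,fx=5,fy=4.5))
E
```

```text
time_s: 24.45
eef_pos: [0.6174, 0.038, 0.0796]
eef_rot: [0.0, 0.086, 0.996, -0.0]
wrist_force: [0.5, -4.9, 1.8]
opening: -0.005
grasp_force: 2.1
[ 1.2957894  -4.73368168] [ 0.07655298 -0.06992871]
```

View pics/s9.png

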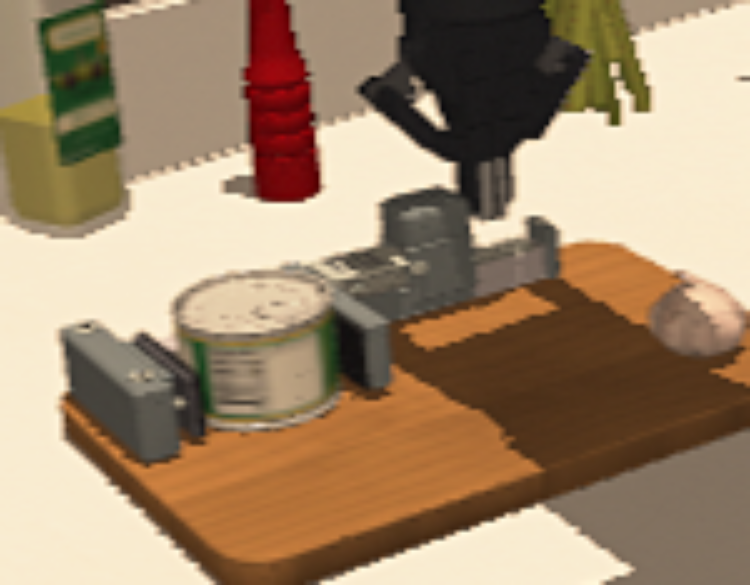

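The jaw has carried the tin almost onto the pad, and the tin is upright. Now a slow squeeze.

```bash
python3 -m pendant '[[0.001,0.01,0,0,0,0],[0.001,0.01,0,0,0,0],[0.001,0.01,0,0,0,0],[0,0,0,0,0,0],[0,0,0,0,0,0],[0,0,0,0,0,0],[0,0,0,0,0,0],[0,0,0,0,0,0],[0,0,0,0,0,0],[0,0,0,0,0,0]]' -1
python3 - <<'E'
from h import *
import pickle
O,B=pickle.load(open('board.pkl','rb'))
o=ctrl.get_obs();print(B@o['wrist_force'][:2],B@(o['eef_pos'][:2]-O))
E
```

```text
time_s: 25.75
eef_pos: [0.6182, 0.0432, 0.0796]
eef_rot: [0.0, 0.086, 0.996, -0.001]
wrist_force: [2.9, -6.9, 0.3]
opening: -0.002
grasp_force: 3.4
[ 3.97754832 -6.34386861] [ 0.07646518 -0.06462392]
```

```bash
python3 -m pendant '[[0.001,0.01,0,0,0,0],[0.001,0.01,0,0,0,0],[0.001,0.005,0,0,0,0],[0,0,0,0,0,0],[0,0,0,0,0,0],[0,0,0,0,0,0],[0,0,0,0,0,0],[0,0,0,0,0,0],[0,0,0,0,0,0],[0,0,0,0,0,0]]' -1
python3 - <<'E'
from h import *
import pickle
O,B=pickle.load(open('board.pkl','rb'))
o=ctrl.get_obs();print(B@o['wrist_force'][:2],B@(o['eef_pos'][:2]-O))
E
```

```text
time_s: 27.0
eef_pos: [0.6188, 0.0471, 0.0797]
eef_rot: [0.001, 0.086, 0.996, -0.001]
wrist_force: [0.9, -11.6, 0.4]
opening: 0.0
grasp_force: 5.5
[  2.77134951 -11.26212314] [ 0.07649306 -0.06070304]
```

```bash
python3 -m pendant '[[0.001,0.005,0,0,0,0],[0.001,0.005,0,0,0,0],[0.001,0.005,0,0,0,0],[0,0,0,0,0,0],[0,0,0,0,0,0],[0,0,0,0,0,0],[0,0,0,0,0,0],[0,0,0,0,0,0],[0,0,0,0,0,0],[0,0,0,0,0,0]]' -1
python3 - <<'E'
from h import *
import pickle
O,B=pickle.load(open('board.pkl','rb'))
o=ctrl.get_obs();print(B@o['wrist_force'][:2],B@(o['eef_pos'][:2]-O))
E
```

```text
time_s: 28.25
eef_pos: [0.6193, 0.0497, 0.0797]
eef_rot: [0.0, 0.086, 0.996, -0.002]
wrist_force: [1.4, -13.9, 1.3]
opening: 0.004
grasp_force: 6.2
[  3.65685038 -13.43829269] [ 0.07650633 -0.05800673]
```

```bash
python3 -m pendant '[[0.001,0.005,0,0,0,0],[0.001,0.005,0,0,0,0],[0,0,0,0,0,0],[0,0,0,0,0,0],[0,0,0,0,0,0],[0,0,0,0,0,0],[0,0,0,0,0,0],[0,0,0,0,0,0],[0,0,0,0,0,0],[0,0,0,0,0,0]]' -1
python3 - <<'E'
from h import *
import pickle
O,B=pickle.load(open('board.pkl','rb'))
o=ctrl.get_obs();print(B@o['wrist_force'][:2],B@(o['eef_pos'][:2]-O))
E
```

```text
time_s: 29.5
eef_pos: [0.6193, 0.0501, 0.0797]
eef_rot: [-0.0, 0.086, 0.996, -0.003]
wrist_force: [-2.0, -18.9, 2.4]
opening: -0.001
grasp_force: 9.3
[  1.08379164 -18.93900273] [ 0.07651755 -0.05762303]
```

At the stop: the force jumped to 19 N with no motion. I'll back off gently to the right and lift away.

```bash
python3 -m pendant '[[-0.001,-0.01,0,0,0,0],[-0.001,-0.01,0,0,0,0],[-0.002,-0.015,0,0,0,0],[-0.004,-0.025,0,0,0,0],[-0.004,-0.025,0,0,0,0],[-0.004,-0.025,0,0,0,0],[0,0,0.15,0,0,0],[0,0,0.2,0,0,0],[0,0,0.2,0,0,0],[0,0,0,0,0,0]]' -1
python3 - <<'E'
from h import *
import pickle
c,P,o=snap('scene');cv2.imwrite('pics/s10.png',cv2.resize(c['color'][170:270,190:310],None,fx=6,fy=6,interpolation=cv2.INTER_CUBIC))
print(ctrl.get_obs()['wrist_force'])
E
```

```text
time_s: 30.75
eef_pos: [0.6186, 0.0316, 0.194]
eef_rot: [0.004, 0.086, 0.996, -0.0]
wrist_force: [0.2, -0.5, 0.5]
opening: 0.002
grasp_force: 0.0
[ 0.1179766  -0.12897217 -0.50712371]
```

View pics/s10.png

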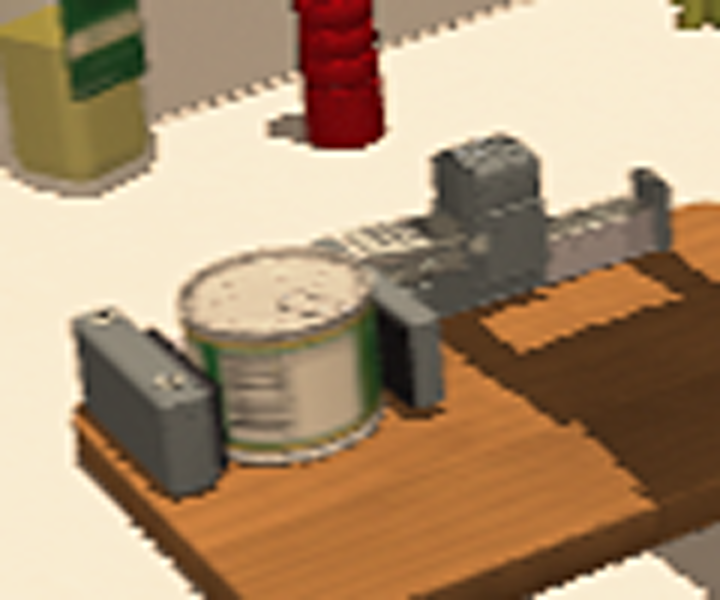

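The tin stands upright, clamped between both rubber faces, with the pad squeezed against the fixed jaw and the gripper clear.

```bash
python3 -c "
from bench import ctrl
print(ctrl.hand_in())"
```

```text
the job is handed in; nothing more can be done
None
```

I clamped the tin in the board between the two jaws, with the spring pad squeezed by the ratchet, and handed the job in at about 31 s; no verdict came back, so success rests on the last picture and the force readings.

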